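Start the egg cooker for medium eggs

TASK

Start the egg cooker for medium eggs using light fingertip presses only: press the black knob on the lid until the lid is fully down, then press the yellow key fully in, and then the chrome start button fully in. Do not press the blue or red key, do not lift anything, and leave the butter dish, measuring cups and honey dipper where they are; finish clear of everything.

Things in the scene. Friction and masses are not known exactly. Their poses are not given: they have to be found in the camera images.
- cooker: cream egg cooker, 160 x 280 mm, fixed; origin on the shelf under its middle. At its own +y: round boiler (centre y +60 mm, radius 80, 50 high) under a clear domed lid. At its -y: flat control deck (136 wide, y -10 to -140 mm, 50 high) with a black panel: chrome start button at x 0, y -115 mm; at y -60 mm a row along x of three keys 40 mm apart: blue, yellow, red in any order
- knob_top (a point): centre of the flat top of the black lid knob (34 mm across, 14 mm thick); it moves with the lid and is 138 mm above the shelf when the lid is home
- lid (a joint): height of the clear lid (radius 70 mm, knob on top) above its closed place: 0 = fully down, m, grows upward; it starts some 7 to 12 mm up, stuck in its seal. It slides straight up and down only; about 4 N on the knob pushes it down, and it stays where it is left; the seal springs about 1 mm first, and beyond 0 pushes back 2.5 N per mm
- start_top (a point): centre of the top face of the chrome start button: round, 28 mm across, stands 16 mm above the black panel when out; z up
- start (a joint): how far the start button is pushed in: 0 = out, 0.007 m = fully in (straight down). About 3 N pushes it and it stays in where it is left. Its rubber mount yields about 1.5 mm more while pressed and then, when it is fully in, 1.5 N per mm
- yellow_key_top (a point): centre of the top face of the yellow doneness key (medium eggs): a round push key 19 mm across that stands 14 mm above the black panel when out; z up
- yellow_key (a joint): how far the yellow key is pushed in: 0 = out, 0.006 m = fully in (straight down). About 3 N pushes it and it stays in where it is left. Its rubber mount yields about 1.5 mm more while pressed and then, when it is fully in, 1.5 N per mm
- blue_key_top (a point): centre of the top face of the blue doneness key (soft eggs): a round push key 19 mm across that stands 14 mm above the black panel when out; z up
- blue_key (a joint): how far the blue key is pushed in: 0 = out, 0.006 m = fully in (straight down). About 3 N pushes it and it stays in where it is left. Its rubber mount yields about 1.5 mm more while pressed and then, when it is fully in, 1.5 N per mm
- red_key_top (a point): centre of the top face of the red doneness key (hard eggs): a round push key 19 mm across that stands 14 mm above the black panel when out; z up
- red_key (a joint): how far the red key is pushed in: 0 = out, 0.006 m = fully in (straight down). About 3 N pushes it and it stays in where it is left. Its rubber mount yields about 1.5 mm more while pressed and then, when it is fully in, 1.5 N per mm
- butter_dish: glass butter dish, loose: plate 170 x 105 x 8 mm, origin under its centre, long side along its x; bystander
- butter_lid: clear glass lid standing on the butter dish, loose: 140 x 86 x 54 mm with a ball knob up to 79 mm; origin at the centre of its lower rim; bystander
- cups: four nested steel measuring cups in one stack, loose: 92 mm across, 49 mm high, origin under the cup's centre, handles along its +x to 130 mm; bystander
- dipper: wooden honey dipper lying on the shelf, loose: 170 mm long along its x, ribbed head (31 mm thick) at +x; origin on the shelf under its middle; bystander

How it is judged:
By the outcome, as a careful person would: the job done as asked, in the order asked, and still so for the second after the job is handed in, with the robot touching nothing.
It also fails if it takes over 54 s, if anything falls off the work surface, if the arm or the gripper's body presses on something with over 40 N, if the wrist force passes 120 N, or if a joint passes its speed limit or range.

ROBOT

A 6-joint arm with a two-finger parallel gripper is mounted at the origin on the work surface. World frame = base frame: x ahead of the robot, y to its left, z up, the work surface at z = 0. Lengths are in mm, angles in rad, forces in N, time in s.
With the tool pointing down it reaches from about 350 to 975 mm from the base axis. Payload 7.1 kg.
Tool frame: the origin (TCP) lies midway between the tips of the shut fingers; the grasp point (between the pads) lies 19 mm behind it; z points along the fingers, y is the line along which they close (so a half turn about z gives the same grasp; the last joint's range is limited). The gripper opens to 88 mm and grips with 3 to 60 N. Pads are 20 mm wide; open, the fingers measure 115 mm over their backs; the gripper's body (75 mm by 178 mm) begins 61 mm behind the grasp point.
Start: joints at [1.237, 0.423, 1.63, -0, 1.089, -0.019], TCP at [193.484, 594.28, 222.675] pointing down, gripper open.
Joint ranges: [-3, 3], [-0.9, 2.11], [0.09, 2.58], [-1.31, 4.45], [0.11, 2.69], [-2.54, 2.54]. Speed limits (rad/s): [2.39, 2.39, 3.01, 3.14, 3.14, 3.14].

INTERFACE

Orientations are given as a rotation vector (axis times angle).
In Python, from workcell import get_obs, get_image, camera_params, close_job gives the robot as it stands.
- The arm moves only by the shell command python3 -m creep 'ROWS' [OPENING]. ROWS is a JSON object of lists of equal length, an entry for each row: "delta_pos": the shift along the tool's x, y, z in m, a list of three; "twist": the turn, a rotation vector about the tool's x, y, z in degrees, a list of three. A call has 1 to 20 rows; each row shifts and turns the commanded pose from where the row before left it, along the tool's axes as they then stand; what a row does not reach is not made up. A row lasts 1/12 s, in which the tool goes at most 41.7 mm and 7.16 degrees, less where a joint would pass 70% of its speed; a pose out of reach is approached as far as the arm can. A call with a gripper value outside its range is refused whole. OPENING is the opening, from 0 (shut) to 1 (fully open), set as the call begins (- or left out, the last holds). The fingers move at their own pace and stop on an object; the grip force is fixed at half the most. Time passes only in rows, so rows that do not move let the fingers close. It gives the time, the measured TCP pose, the force, the opening and the grip force at its end, in the units of the state.
- get_obs(): the state, without advancing time (a new reading comes with each control period).
- get_image(name): name is "scene" or "top"; returns (picture, depth): 420x560x3 uint8, red, green, blue; 420x560 float32, mm along the optical axis (not along the pixel's ray), 0 where there is no reading.
- camera_params(name): a dict with "camera_matrix" (3x3 intrinsics, pixels), "extrinsics" (4x4, takes a point from camera to world coordinates). Camera axes: x right, y down, z forward; pixel columns grow to the right and rows downward; lengths in mm; the calibration is good to about 2 mm. A picture is of the moment at which its call begins. camera_params takes no time and is no camera call.
- close_job(): hands the job in; it is judged then, once.
The state is a dict: "t": time; "qpos": joint angles; "qvel": joint speeds; "joint_torque": joint torques, N m; "ee_pos": TCP position; "orientation": TCP orientation; "ft_force": force on the tool from outside, world axes, zero at the start; "moment": the same for the moment, N m; "width": finger opening in mm; "grasp_force": force on a finger pad.
Only numpy, scipy, OpenCV 4.12 (cv2) and the standard library are available. Lean on these libraries where they do the work, as an engineer would, in place of code of your own. Each camera call takes 0.05 s, during which the arm holds its last target. There are 200 camera calls.

## Working session

There is one attempt and no reset: what is moved stays moved. The work goes in short steps, Python scripts to look and compute and a shell command to move; the robot and the scene stay as the last step left them, time stands still between calls to the robot, and variables do not carry over. Pictures are saved under pics/ and viewed, at most 10 in all, crops included, and the job is handed in when it is done.

```bash
mkdir -p pics; python3 - <<'E'
from workcell import *
import cv2,numpy as np
for n in("scene","top"):
    p,d=get_image(n); cv2.imwrite(f"pics/{n}0.png",p[...,::-1]); np.savez(f"{n}0.npz",p=p,d=d)
    c=camera_params(n); print(n,np.round(c["camera_matrix"],1).tolist(),np.round(c["extrinsics"],3).tolist())
o=get_obs();print(o["t"],o["ee_pos"],o["orientation"],o["ft_force"],o["width"])
E
```

```text
scene [[407.1, 0.0, 273.6], [0.0, 407.1, 209.6], [0.0, 0.0, 1.0]] [[0.563, 0.587, -0.583, 1177.727], [0.827, -0.407, 0.388, -363.319], [-0.01, -0.7, -0.714, 843.427], [0.0, 0.0, 0.0, 1.0]]
top [[454.5, 0.0, 284.1], [0.0, 454.5, 207.6], [0.0, 0.0, 1.0]] [[0.017, -0.989, 0.147, 455.869], [-1.0, -0.02, -0.023, 62.229], [0.026, -0.147, -0.989, 1103.552], [0.0, 0.0, 0.0, 1.0]]
0.1 [193.33054544 593.8393919  222.00974094] [-4.92367499e-01 -3.10252753e+00  2.05336021e-03] [-0.07763933 -0.1549715   1.52910249] 87.9153050732158
```

View pics/scene0.png

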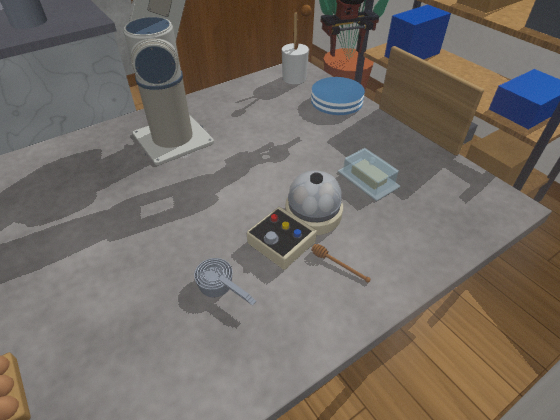

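View pics/top0.png

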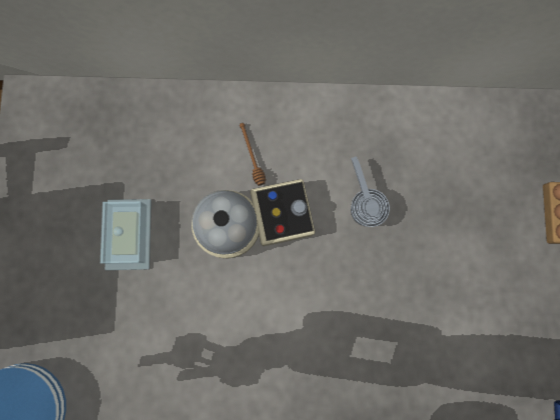

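The scene view shows the knob at about (316,178), red (274,217), yellow (286,226), blue (297,233) and start (271,237). In the top view the knob is at (221,218), blue (272,196), yellow (276,212), red (280,229) and start (298,207). The dipper head lies right beside the cooker on its blue side.

```bash
cat > m.py <<'E'
import cv2,numpy as np
from workcell import camera_params
SEED={"scene":dict(knob=(316,178),red=(274,217),yellow=(286,226),blue=(297,233),start=(271,237)),
"top":dict(knob=(221,218),red=(280,229),yellow=(276,212),blue=(272,196),start=(298,207))}
def mask(p,k):
    h,s,v=[x.astype(int) for x in cv2.split(cv2.cvtColor(p,cv2.COLOR_RGB2HSV))]
    if k=="knob": return v<50
    if k=="start": return (v>95)&(s<90)
    sat=(s>120)&(v>60)
    return sat&{"red":(h<9)|(h>170),"yellow":(h>17)&(h<38),"blue":(h>100)&(h<130)}[k]
def find(p,n,k):
    u,v=SEED[n][k]; r=13; m=np.zeros(p.shape[:2],np.uint8)
    m[v-r:v+r+1,u-r:u+r+1]=mask(p,k)[v-r:v+r+1,u-r:u+r+1]
    N,l,st,c=cv2.connectedComponentsWithStats(m)
    i=l[v,u]
    if i==0: i=1+np.argmax(st[1:,4])
    return c[i],st[i]
def ray(n,uv):
    c=camera_params(n);K=np.array(c["camera_matrix"]);E=np.array(c["extrinsics"])
    d=E[:3,:3]@np.linalg.solve(K,[uv[0],uv[1],1]); return E[:3,3],d
def tri(rs):
    A=np.zeros((3,3));b=np.zeros(3)
    for o,d in rs:
        d=d/np.linalg.norm(d);P=np.eye(3)-np.outer(d,d);A+=P;b+=P@o
    x=np.linalg.solve(A,b); return x,[np.linalg.norm(np.cross(x-o,d/np.linalg.norm(d))) for o,d in rs]
def plane(n,uv,z):
    o,d=ray(n,uv); return o+d*(z-o[2])/d[2]
E
python3 - <<'E'
from m import *
np.set_printoptions(precision=1,suppress=True)
I={n:np.load(f"{n}0.npz") for n in SEED}
for k in SEED["top"]:
    rs=[]
    for n in("scene","top"):
        c,st=find(I[n]["p"],n,k); rs.append(ray(n,c)); u,v=np.round(c).astype(int)
        o,d=rs[-1]; print(k,n,c,st, "depthpt",o+d*I[n]["d"][v,u])
    x,e=tri(rs); print("   TRI",x,e)
a=[cv2.resize(I["scene"]["p"][160:270,235:345],(400,400),interpolation=0),cv2.resize(I["top"]["p"][165:275,200:310],(400,400),interpolation=0)]
cv2.imwrite("pics/crop1.png",np.hstack(a)[...,::-1])
E
```

```text
Traceback (most recent call last):
  File "m.py", line 16, in find
    if i==0: i=1+np.argmax(st[1:,4])
                 ~~~~~~~~~^^^^^^^^^^
ValueError: attempt to get argmax of an empty sequence
```

```bash
python3 - <<'E'
from m import *
for n in SEED:
    p=np.load(f"{n}0.npz")["p"];h=cv2.cvtColor(p,cv2.COLOR_RGB2HSV)
    for k,(u,v) in SEED[n].items(): print(n,k,h[v,u],h[v-3,u],h[v+3,u])
I={n:np.load(f"{n}0.npz") for n in SEED}
a=[cv2.resize(I["scene"]["p"][160:270,235:345],(400,400),interpolation=0),cv2.resize(I["top"]["p"][165:275,200:310],(400,400),interpolation=0)]
cv2.imwrite("pics/crop1.png",np.hstack(a)[...,::-1])
E
```

```text
scene knob [120   4  58] [143  18  58] [30  9 56]
scene red [  0 183 163] [  2 186 158] [  1 155 102]
scene yellow [ 25 198 142] [ 25 208 148] [ 24 128  98]
scene blue [110 182 167] [110 177 170] [111 137 106]
scene start [111  22 160] [111  26 160] [111  25 103]
top knob [ 0  0 44] [ 0  0 43] [ 0  0 45]
top red [  1 182 153] [  1 186 148] [  1 174 119]
top yellow [ 24 170 141] [ 24 172 142] [ 24 168 126]
top blue [111 177 157] [111 178 155] [112 138  83]
top start [105  24 151] [106  25 151] [103  24 151]
```

View pics/crop1.png

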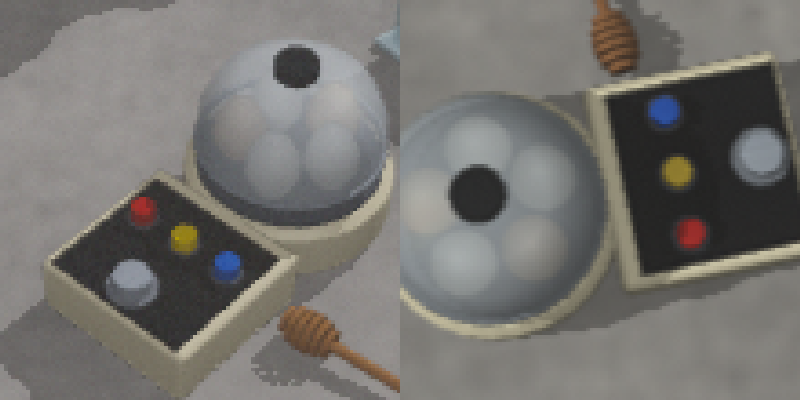

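The crops show all five parts clearly. The keys' top faces are brighter than their sides, so I'll threshold on brightness.

```bash
sed -i 's/return v<50/return v<75/; s/(v>95)&(s<90)/(v>135)\&(s<60)/; s/(v>60)/(v>120)/' m.py
python3 - <<'E'
from m import *
np.set_printoptions(precision=1,suppress=True)
I={n:np.load(f"{n}0.npz") for n in SEED}
for k in SEED["top"]:
    rs=[]
    for n in("scene","top"):
        c,st=find(I[n]["p"],n,k); rs.append(ray(n,c)); u,v=np.round(c).astype(int)
        o,d=rs[-1]; print(k,n,c,st, "depthpt",o+d*I[n]["d"][v,u])
    x,e=tri(rs); print("   TRI",x,e)
from workcell import get_obs
from scipy.spatial.transform import Rotation as R
print(R.from_rotvec(get_obs()["orientation"]).as_matrix())
E
```

```text
knob scene [316.2 177.9] [311 173  12  11 107] depthpt [582.2 166.3 152.5]
knob top [220.9 218. ] [214 211  15  15 183] depthpt [573.4 173.  148.4]
   TRI [574.  173.6 143. ] [np.float64(0.056628516582693786), np.float64(0.05662851658270189)]
red scene [273.4 216.2] [271 214   6   5  23] depthpt [562.3  45.8  64.8]
red top [280.  228.7] [277 226   7   7  35] depthpt [561.8  46.8  63.4]
   TRI [561.6  46.5  63.7] [np.float64(0.25098647971593685), np.float64(0.250986479716149)]
yellow scene [285.1 224.6] [282 222   7   7  36] depthpt [604.   54.   64.6]
yellow top [275.9 211.4] [273 208   7   8  40] depthpt [601.6  56.9  63.6]
   TRI [601.6  56.4  61.1] [np.float64(0.5687838369842092), np.float64(0.5687838369841551)]
blue scene [296.9 231.5] [294 229   7   6  31] depthpt [639.5  65.7  63.3]
blue top [272.1 194.8] [269 192   7   7  42] depthpt [640.6  66.5  62.4]
   TRI [640.1  66.   63.7] [np.float64(0.6023361322840367), np.float64(0.6023361322841869)]
start scene [270.9 235. ] [266 232  11   7  63] depthpt [613.3   3.4  65.4]
start top [298.6 206.5] [294 202  10  10  86] depthpt [614.4   4.5  62.7]
   TRI [613.6   4.   65.4] [np.float64(0.7043789506281862), np.float64(0.7043789506282608)]
[[-1.   0.3 -0. ]
 [ 0.3  1.  -0. ]
 [ 0.  -0.  -1. ]]
```

```bash
python3 -m creep '{"delta_pos":[[0,0,0],[0,0,0],[0,0,0],[0,0,0],[0,0,0],[0,0,0],[0,0,0],[0,0,0],[0,0,0],[0,0,0],[0,0,0]],"twist":[[0,0,6.5],[0,0,6.5],[0,0,6.5],[0,0,6.5],[0,0,6.5],[0,0,6.5],[0,0,6.5],[0,0,6.5],[0,0,6.5],[0,0,0],[0,0,0]]}' 0
cat > go.py <<'E'
import sys,numpy as np
from workcell import get_obs
from scipy.spatial.transform import Rotation as R
np.set_printoptions(precision=2,suppress=True)
o=get_obs();M=R.from_rotvec(o["orientation"]).as_matrix()
print("t",o["t"],"p",np.array(o["ee_pos"]),"F",np.array(o["ft_force"]),"w",o["width"],"yaw_y",np.degrees(np.arctan2(M[1,1],M[0,1])),"tilt",M[:,2],"q",np.array(o["qpos"]))
if len(sys.argv)>3: print("delta tool mm",M.T@(np.array(list(map(float,sys.argv[1:4])))-o["ee_pos"]))
E
python3 go.py 573.5 173.3 185
```

```text
t: 1.02
ee_pos: [193.4, 594.1, 222.3]
orientation: [1.941, 2.47, -0.001]
ft_force: [-0.6, 0.7, 0.0]
width: 17.9
grasp_force: 0.0
t 1.0167 p [193.41 594.07 222.33] F [-0.64  0.66  0.04] w 17.92923254536537 yaw_y 13.657141328215884 tilt [-0. -0. -1.] q [ 1.24  0.42  1.63 -0.    1.09  1.  ]
delta tool mm [-498.59  270.     37.52]
```

```bash
python3 -m creep '{"delta_pos":[[-0.01,0.0054,0],[-0.02,0.0108,0],[-0.027,0.0146,0],[-0.027,0.0146,0],[-0.027,0.0146,0],[-0.027,0.0146,0],[-0.027,0.0146,0],[-0.027,0.0146,0],[-0.027,0.0146,0],[-0.027,0.0146,0],[-0.027,0.0146,0],[-0.027,0.0146,0],[-0.027,0.0146,0],[-0.027,0.0146,0],[-0.027,0.0146,0],[-0.027,0.0146,0],[-0.027,0.0146,0],[-0.027,0.0146,0],[-0.024,0.0130,0],[-0.012,0.0065,0]],"twist":[[0,0,0],[0,0,0],[0,0,0],[0,0,0],[0,0,0],[0,0,0],[0,0,0],[0,0,0],[0,0,0],[0,0,0],[0,0,0],[0,0,0],[0,0,0],[0,0,0],[0,0,0],[0,0,0],[0,0,0],[0,0,0],[0,0,0],[0,0,0]]}' 0
python3 -m creep '{"delta_pos":[[0,0,0],[0,0,0],[0,0,0]],"twist":[[0,0,0],[0,0,0],[0,0,0]]}'; python3 go.py 573.5 173.3 160
```

```text
t: 2.68
ee_pos: [572.9, 169.7, 222.7]
orientation: [1.945, 2.466, -0.0]
ft_force: [0.0, 0.6, -0.1]
width: 0.6
grasp_force: 0.0
t: 2.93
ee_pos: [570.4, 173.2, 222.5]
orientation: [-1.944, -2.467, 0.001]
ft_force: [0.0, -0.3, -0.4]
width: 0.2
grasp_force: 0.0
t 2.9333 p [570.36 173.22 222.49] F [ 0.01 -0.3  -0.43] w 0.1727591978868515 yaw_y 13.520964375070843 tilt [-0.  0. -1.] q [0.27 0.38 1.7  0.   1.07 0.04]
delta tool mm [-0.67  3.12 62.49]
```

Descend to just above the knob (about z 158), then creep down by force.

```bash
python3 -m creep '{"delta_pos":[[0,0.003,0.012],[0,0,0.018],[0,0,0.018],[0,0,0.01],[0,0,0.004],[0,0,0],[0,0,0],[0,0,0]],"twist":[[0,0,0],[0,0,0],[0,0,0],[0,0,0],[0,0,0],[0,0,0],[0,0,0],[0,0,0]]}'; python3 go.py 573.5 173.3 138
python3 - <<'E'
from workcell import *;import cv2,numpy as np
a=[cv2.resize(get_image(n)[0][s],(400,400),interpolation=0) for n,s in(("scene",np.s_[120:250,250:380]),("top",np.s_[165:275,170:280]))]
cv2.imwrite("pics/knob.png",np.hstack(a)[...,::-1])
E
```

```text
t: 3.6
ee_pos: [574.8, 173.8, 161.5]
orientation: [1.945, 2.466, 0.002]
ft_force: [-0.3, 0.7, 0.2]
width: 0.3
grasp_force: 0.0
t 3.6 p [574.79 173.77 161.51] F [-0.3   0.67  0.21] w 0.28769391539180317 yaw_y 13.485111211785322 tilt [ 0.  0. -1.] q [0.27 0.46 1.73 0.   0.95 0.04]
delta tool mm [-0.16 -1.39 23.51]
```

View pics/knob.png

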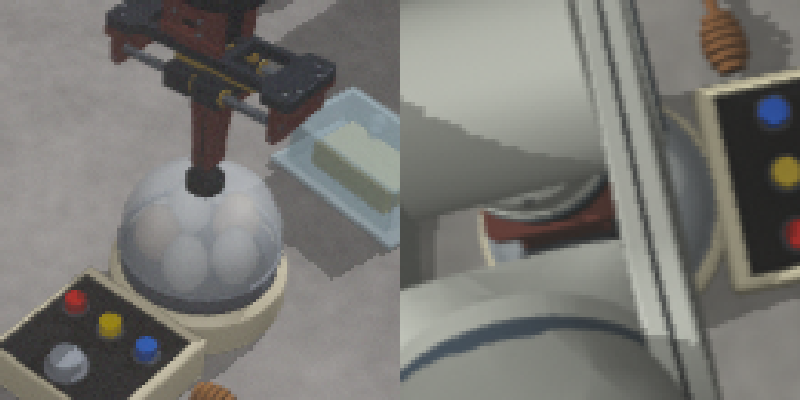

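The shut fingertips stand right over the knob at crop (205,170). Now I'll creep down.

```bash
Z='"twist":[[0,0,0],[0,0,0],[0,0,0],[0,0,0],[0,0,0],[0,0,0]]}'
python3 -m creep '{"delta_pos":[[0,0,0.003],[0,0,0.003],[0,0,0.003],[0,0,0.002],[0,0,0.001],[0,0,0]],"twist":[[0,0,0],[0,0,0],[0,0,0],[0,0,0],[0,0,0],[0,0,0]]}'
python3 -m creep '{"delta_pos":[[0,0,0.001],[0,0,0.001],[0,0,0.001],[0,0,0.001],[0,0,0],[0,0,0]],"twist":[[0,0,0],[0,0,0],[0,0,0],[0,0,0],[0,0,0],[0,0,0]]}'
python3 -m creep '{"delta_pos":[[0,0,0.001],[0,0,0.001],[0,0,0.001],[0,0,0],[0,0,0],[0,0,0]],"twist":[[0,0,0],[0,0,0],[0,0,0],[0,0,0],[0,0,0],[0,0,0]]}'
```

```text
t: 4.2
ee_pos: [574.3, 173.3, 148.6]
orientation: [-1.946, -2.466, 0.0]
ft_force: [-0.6, 0.3, 4.6]
width: 0.8
grasp_force: 1.5
t: 4.7
ee_pos: [574.3, 173.4, 144.6]
orientation: [1.946, 2.467, 0.0]
ft_force: [-1.2, -0.4, 2.3]
width: 0.0
grasp_force: 1.6
t: 5.2
ee_pos: [574.3, 173.4, 141.6]
orientation: [-1.946, -2.466, 0.0]
ft_force: [-0.8, -0.2, 2.6]
width: 0.5
grasp_force: 1.5
```

```bash
python3 -m creep '{"delta_pos":[[0,0,0.001],[0,0,0.001],[0,0,0.001],[0,0,0],[0,0,0],[0,0,0]],"twist":[[0,0,0],[0,0,0],[0,0,0],[0,0,0],[0,0,0],[0,0,0]]}'
python3 -m creep '{"delta_pos":[[0,0,0.001],[0,0,0],[0,0,0],[0,0,0]],"twist":[[0,0,0],[0,0,0],[0,0,0],[0,0,0]]}'
python3 -m creep '{"delta_pos":[[0,0,0.001],[0,0,0],[0,0,0],[0,0,0]],"twist":[[0,0,0],[0,0,0],[0,0,0],[0,0,0]]}'
python3 -m creep '{"delta_pos":[[0,0,0.001],[0,0,0],[0,0,0],[0,0,0]],"twist":[[0,0,0],[0,0,0],[0,0,0],[0,0,0]]}'
```

```text
t: 5.7
ee_pos: [574.2, 173.4, 138.6]
orientation: [-1.946, -2.466, 0.0]
ft_force: [-0.2, -0.1, 3.4]
width: 0.2
grasp_force: 1.5
t: 6.03
ee_pos: [574.3, 173.4, 137.7]
orientation: [1.946, 2.467, 0.0]
ft_force: [-1.0, 0.0, 3.4]
width: 0.5
grasp_force: 1.9
t: 6.37
ee_pos: [574.4, 173.4, 136.9]
orientation: [1.946, 2.466, 0.0]
ft_force: [-1.0, -0.9, 6.6]
width: 0.2
grasp_force: 2.9
t: 6.7
ee_pos: [574.5, 173.4, 136.2]
orientation: [1.946, 2.466, 0.001]
ft_force: [-1.7, -0.8, 7.9]
width: 0.6
grasp_force: 3.8
```

```bash
python3 -m creep '{"delta_pos":[[0,0,0.001],[0,0,0],[0,0,0],[0,0,0]],"twist":[[0,0,0],[0,0,0],[0,0,0],[0,0,0]]}'
python3 -m creep '{"delta_pos":[[0,0,-0.002],[0,0,-0.003],[0,0,-0.015],[0,0,-0.03],[0,0,-0.02],[0,0,0],[0,0,0]],"twist":[[0,0,0],[0,0,0],[0,0,0],[0,0,0],[0,0,0],[0,0,0],[0,0,0]]}'
python3 go.py 601.6 56.6 200
```

```text
t: 7.03
ee_pos: [574.6, 173.5, 135.4]
orientation: [1.945, 2.466, 0.001]
ft_force: [-2.5, -1.1, 9.6]
width: 0.3
grasp_force: 4.7
t: 7.62
ee_pos: [574.7, 173.5, 205.2]
orientation: [1.945, 2.466, 0.002]
ft_force: [-0.9, -0.4, 0.8]
width: 0.6
grasp_force: 0.0
t 7.6167 p [574.67 173.5  205.24] F [-0.91 -0.43  0.82] w 0.5971026575584454 yaw_y 13.464009409188888 tilt [ 0.  0. -1.] q [0.27 0.41 1.7  0.   1.03 0.04]
delta tool mm [-119.96   -1.04    5.22]
```

```bash
python3 -m creep '{"delta_pos":[[-0.02,-0.001,0],[-0.03,0,0],[-0.03,0,0],[-0.028,0,0],[-0.012,0,0],[0,0,0],[0,0,0],[0,0,0]],"twist":[[0,0,0],[0,0,0],[0,0,0],[0,0,0],[0,0,0],[0,0,0],[0,0,0],[0,0,0]]}'
python3 go.py 601.6 56.6 78
python3 - <<'E'
from m import *
from workcell import get_image
np.set_printoptions(precision=1,suppress=True)
p,d=get_image("scene"); c,st=find(p,"scene","knob"); print(c,st)
o,r=ray("scene",c); u,v=np.round(c).astype(int); q=o+r*d[v,u]; print(q)
print("z on knob axis:",[ (z,plane("scene",c,z)) for z in (133,138,143)])
cv2.imwrite("pics/lid.png",cv2.resize(p[120:270,220:370],(600,600),interpolation=0)[...,::-1])
E
```

```text
t: 8.28
ee_pos: [600.6, 57.4, 203.9]
orientation: [-1.945, -2.466, 0.001]
ft_force: [-0.5, -0.3, 0.3]
width: 0.3
grasp_force: 0.0
t 8.2833 p [600.57  57.39 203.86] F [-0.46 -0.3   0.32] w 0.26420250960392355 yaw_y 13.479073413382304 tilt [-0.  0. -1.] q [ 0.08  0.41  1.69  0.    1.04 -0.16]
delta tool mm [ -1.09   0.98 125.86]
[315.7 181.1] [310 176  12  11 108]
[579.3 168.1 138.4]
z on knob axis: [(133, array([574.7, 172.2, 133. ])), (138, array([578.9, 168.5, 138. ])), (143, array([583.2, 164.7, 143. ]))]
```

View pics/lid.png

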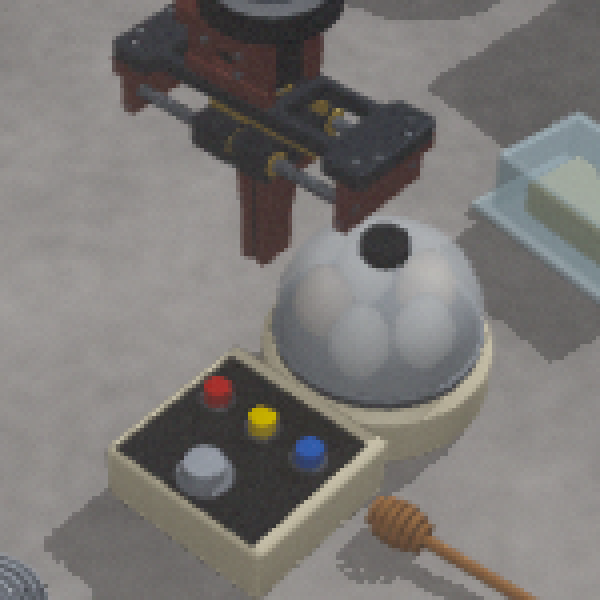

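The lid is down: the gap has closed, the knob depth reads 138.4, and the force rose past home. Next is the yellow key.

```bash
python3 -m creep '{"delta_pos":[[-0.001,0.001,0.015],[0,0,0.03],[0,0,0.03],[0,0,0.03],[0,0,0.014],[0,0,0.005],[0,0,0],[0,0,0],[0,0,0]],"twist":[[0,0,0],[0,0,0],[0,0,0],[0,0,0],[0,0,0],[0,0,0],[0,0,0],[0,0,0],[0,0,0]]}'
python3 go.py 601.6 56.6 64
python3 - <<'E'
from workcell import *;import cv2,numpy as np
a=[cv2.resize(get_image(n)[0][s],(400,400),interpolation=0) for n,s in(("scene",np.s_[170:270,235:335]),("top",np.s_[165:275,200:310]))]
cv2.imwrite("pics/yel.png",np.hstack(a)[...,::-1])
E
```

```text
t: 9.08
ee_pos: [603.4, 56.2, 82.1]
orientation: [1.944, 2.466, 0.003]
ft_force: [0.2, -0.3, -0.0]
width: 0.6
grasp_force: 0.0
t 9.0833 p [603.45  56.24  82.11] F [ 0.18 -0.27 -0.04] w 0.5773397610615963 yaw_y 13.496449726546409 tilt [ 0.  0. -1.] q [ 0.07  0.58  1.75  0.    0.8  -0.16]
delta tool mm [ 0.79 -1.76 18.1 ]
```

View pics/yel.png

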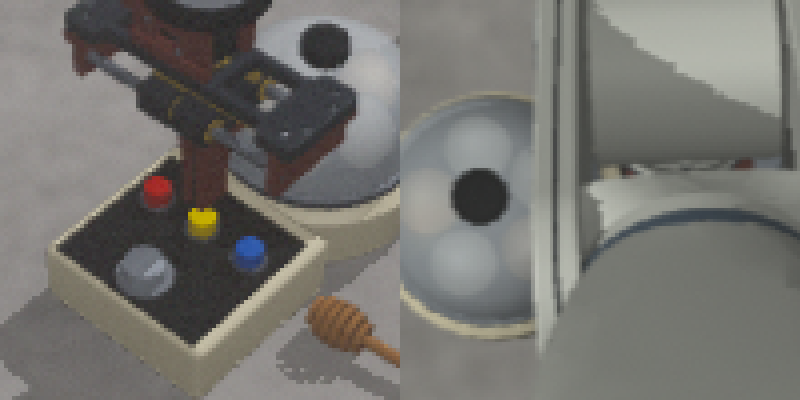

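The fingertips are centred over the yellow key, at crop (203,215).

```bash
python3 -m creep '{"delta_pos":[[0,-0.001,0.004],[0,0,0.004],[0,0,0.003],[0,0,0.002],[0,0,0],[0,0,0]],"twist":[[0,0,0],[0,0,0],[0,0,0],[0,0,0],[0,0,0],[0,0,0]]}'
python3 -m creep '{"delta_pos":[[0,0,0.001],[0,0,0.001],[0,0,0.001],[0,0,0.001],[0,0,0],[0,0,0]],"twist":[[0,0,0],[0,0,0],[0,0,0],[0,0,0],[0,0,0],[0,0,0]]}'
python3 -m creep '{"delta_pos":[[0,0,0.001],[0,0,0.001],[0,0,0.001],[0,0,0],[0,0,0],[0,0,0]],"twist":[[0,0,0],[0,0,0],[0,0,0],[0,0,0],[0,0,0],[0,0,0]]}'
python3 -m creep '{"delta_pos":[[0,0,0.001],[0,0,0.001],[0,0,0],[0,0,0]],"twist":[[0,0,0],[0,0,0],[0,0,0],[0,0,0]]}'
```

```text
t: 9.68
ee_pos: [601.3, 55.4, 67.4]
orientation: [-1.946, -2.466, 0.001]
ft_force: [-0.2, -0.5, -0.2]
width: 0.4
grasp_force: 0.0
t: 10.18
ee_pos: [601.5, 55.5, 63.8]
orientation: [1.946, 2.466, 0.0]
ft_force: [-0.6, 0.2, 2.0]
width: 0.3
grasp_force: 0.9
t: 10.68
ee_pos: [601.5, 55.5, 60.7]
orientation: [1.946, 2.466, 0.0]
ft_force: [-0.6, 0.9, 2.3]
width: 0.4
grasp_force: 1.3
t: 11.02
ee_pos: [601.5, 55.4, 58.6]
orientation: [1.946, 2.466, 0.0]
ft_force: [-0.3, -0.2, 2.9]
width: 0.5
grasp_force: 1.3
```

```bash
python3 -m creep '{"delta_pos":[[0,0,0.001],[0,0,0],[0,0,0],[0,0,0]],"twist":[[0,0,0],[0,0,0],[0,0,0],[0,0,0]]}'
python3 -m creep '{"delta_pos":[[0,0,0.001],[0,0,0],[0,0,0],[0,0,0]],"twist":[[0,0,0],[0,0,0],[0,0,0],[0,0,0]]}'
python3 -m creep '{"delta_pos":[[0,0,0.001],[0,0,0],[0,0,0],[0,0,0]],"twist":[[0,0,0],[0,0,0],[0,0,0],[0,0,0]]}'
python3 -m creep '{"delta_pos":[[0,0,0.001],[0,0,0],[0,0,0],[0,0,0]],"twist":[[0,0,0],[0,0,0],[0,0,0],[0,0,0]]}'
```

```text
t: 11.35
ee_pos: [601.5, 55.4, 57.7]
orientation: [1.946, 2.466, 0.0]
ft_force: [-0.7, -0.3, 3.5]
width: 0.2
grasp_force: 1.3
t: 11.68
ee_pos: [601.5, 55.4, 56.8]
orientation: [1.946, 2.466, 0.0]
ft_force: [-1.1, 0.2, 3.7]
width: 0.4
grasp_force: 1.7
t: 12.02
ee_pos: [601.5, 55.5, 55.8]
orientation: [1.946, 2.466, 0.0]
ft_force: [-0.8, -0.6, 4.4]
width: 0.7
grasp_force: 2.4
t: 12.35
ee_pos: [601.5, 55.5, 54.9]
orientation: [1.946, 2.466, 0.0]
ft_force: [-0.6, 0.2, 6.8]
width: 0.3
grasp_force: 3.1
```

Force is rising past the end stop, so the key is fully in. Lift and move to the start button.

```bash
python3 -m creep '{"delta_pos":[[0,0,-0.002],[0,0,-0.006],[0,0,-0.012],[0,0,-0.012],[0,0,-0.005],[-0.01,0,0],[-0.02,0,0],[-0.018,0,0],[-0.006,0,0],[0,0,0],[0,0,0],[0,0,0]],"twist":[[0,0,0],[0,0,0],[0,0,0],[0,0,0],[0,0,0],[0,0,0],[0,0,0],[0,0,0],[0,0,0],[0,0,0],[0,0,0],[0,0,0]]}'
python3 go.py 614 4 70
python3 - <<'E'
from workcell import *;import cv2,numpy as np
a=[cv2.resize(get_image(n)[0][s],(400,400),interpolation=0) for n,s in(("scene",np.s_[170:270,235:335]),("top",np.s_[165:275,200:310]))]
cv2.imwrite("pics/st.png",np.hstack(a)[...,::-1])
E
```

```text
t: 13.35
ee_pos: [613.7, 3.4, 91.5]
orientation: [-1.945, -2.466, 0.0]
ft_force: [-0.2, -0.1, -0.3]
width: 0.5
grasp_force: 0.0
t 13.35 p [613.66   3.36  91.48] F [-0.23 -0.05 -0.28] w 0.5060849773965114 yaw_y 13.463157496891917 tilt [-0.  0. -1.] q [-0.01  0.58  1.73  0.    0.83 -0.25]
delta tool mm [ 0.54  0.49 21.48]
```

View pics/st.png

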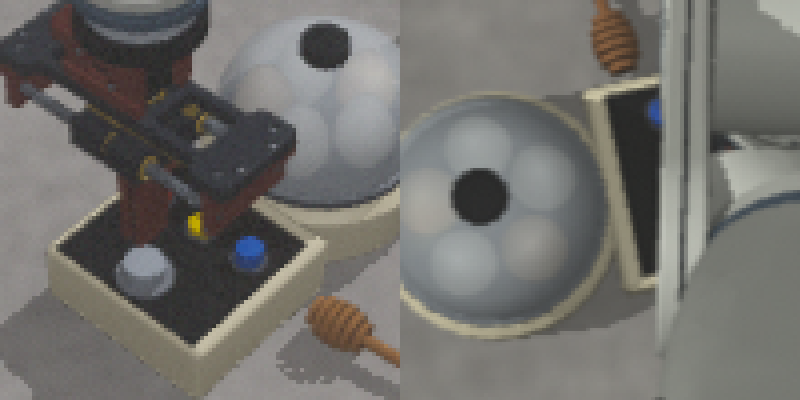

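The fingertips are over the chrome button, at crop (146,245). The yellow key is mostly hidden, so I'll check it afterwards.

```bash
python3 -m creep '{"delta_pos":[[0,0,0.006],[0,0,0.008],[0,0,0.004],[0,0,0.002],[0,0,0.001],[0,0,0],[0,0,0]],"twist":[[0,0,0],[0,0,0],[0,0,0],[0,0,0],[0,0,0],[0,0,0],[0,0,0]]}'
python3 -m creep '{"delta_pos":[[0,0,0.001],[0,0,0.001],[0,0,0.001],[0,0,0.001],[0,0,0],[0,0,0]],"twist":[[0,0,0],[0,0,0],[0,0,0],[0,0,0],[0,0,0],[0,0,0]]}'
python3 -m creep '{"delta_pos":[[0,0,0.001],[0,0,0.001],[0,0,0.001],[0,0,0.001],[0,0,0],[0,0,0]],"twist":[[0,0,0],[0,0,0],[0,0,0],[0,0,0],[0,0,0],[0,0,0]]}'
python3 -m creep '{"delta_pos":[[0,0,0.001],[0,0,0.001],[0,0,0.001],[0,0,0],[0,0,0],[0,0,0]],"twist":[[0,0,0],[0,0,0],[0,0,0],[0,0,0],[0,0,0],[0,0,0]]}'
```

```text
t: 14.03
ee_pos: [614.1, 2.9, 70.6]
orientation: [-1.946, -2.467, 0.0]
ft_force: [-0.5, 0.1, 0.1]
width: 0.5
grasp_force: 0.0
t: 14.53
ee_pos: [613.9, 2.9, 66.6]
orientation: [-1.946, -2.466, 0.0]
ft_force: [-0.7, 0.1, 0.4]
width: 0.2
grasp_force: 0.0
t: 15.03
ee_pos: [614.1, 2.9, 62.7]
orientation: [1.946, 2.466, 0.0]
ft_force: [-0.4, 0.3, 2.1]
width: 0.5
grasp_force: 1.3
t: 15.53
ee_pos: [614.1, 2.9, 59.7]
orientation: [1.946, 2.466, 0.0]
ft_force: [-1.0, -0.4, 2.7]
width: 0.8
grasp_force: 1.2
```

```bash
python3 -m creep '{"delta_pos":[[0,0,0.001],[0,0,0.001],[0,0,0],[0,0,0]],"twist":[[0,0,0],[0,0,0],[0,0,0],[0,0,0]]}'
python3 -m creep '{"delta_pos":[[0,0,0.001],[0,0,0],[0,0,0],[0,0,0]],"twist":[[0,0,0],[0,0,0],[0,0,0],[0,0,0]]}'
python3 -m creep '{"delta_pos":[[0,0,0.001],[0,0,0],[0,0,0],[0,0,0]],"twist":[[0,0,0],[0,0,0],[0,0,0],[0,0,0]]}'
python3 -m creep '{"delta_pos":[[0,0,0.001],[0,0,0],[0,0,0],[0,0,0]],"twist":[[0,0,0],[0,0,0],[0,0,0],[0,0,0]]}'
```

```text
t: 15.87
ee_pos: [614.1, 2.9, 57.7]
orientation: [1.946, 2.466, 0.0]
ft_force: [-0.2, -0.7, 3.2]
width: 0.3
grasp_force: 1.7
t: 16.2
ee_pos: [614.1, 2.9, 56.8]
orientation: [1.946, 2.466, 0.0]
ft_force: [-0.7, -1.0, 4.4]
width: 0.2
grasp_force: 2.4
t: 16.53
ee_pos: [614.1, 2.9, 55.9]
orientation: [1.946, 2.466, 0.0]
ft_force: [-0.7, -1.8, 6.5]
width: 0.2
grasp_force: 3.1
t: 16.87
ee_pos: [614.2, 2.9, 55.0]
orientation: [1.946, 2.466, 0.0]
ft_force: [-0.3, 0.0, 7.0]
width: 0.4
grasp_force: 3.7
```

```bash
python3 -m creep '{"delta_pos":[[0,0,-0.002],[0,0,-0.006],[0,0,-0.015],[0,0,-0.03],[0,0,-0.035],[0,0,-0.035],[0,0,-0.035],[0,0,-0.02],[0,-0.015,0],[0,-0.025,0],[0,-0.025,0],[0,-0.025,0],[0,-0.025,0],[0,-0.025,0],[0,-0.025,0],[0,-0.015,0],[0,0,0],[0,0,0]],"twist":[[0,0,0],[0,0,0],[0,0,0],[0,0,0],[0,0,0],[0,0,0],[0,0,0],[0,0,0],[0,0,0],[0,0,0],[0,0,0],[0,0,0],[0,0,0],[0,0,0],[0,0,0],[0,0,0],[0,0,0],[0,0,0]]}'
python3 - <<'E'
from m import *
from workcell import *
np.set_printoptions(precision=1,suppress=True)
a=[]
for n,s in(("scene",np.s_[150:280,220:350]),("top",np.s_[165:275,200:310])):
    p,d=get_image(n); a.append(cv2.resize(p[s],(400,400),interpolation=0))
    d0=np.load(n+"0.npz")["d"]
    for k in SEED[n]:
        c,st=find(p,n,k); u,v=np.round(c).astype(int);o,r=ray(n,c)
        print(n,k,c,"now",o+r*np.median(d[v-1:v+2,u-1:u+2]))
cv2.imwrite("pics/end.png",np.hstack(a)[...,::-1])
E
```

```text
t: 18.37
ee_pos: [438.8, -39.0, 232.9]
orientation: [1.946, 2.466, 0.001]
ft_force: [-0.5, -0.4, 0.0]
width: 0.7
grasp_force: 0.0
scene knob [315.8 181.3] now [580.5 167.6 139. ]
scene red [273.8 216.1] now [563.3  46.5  65.7]
scene yellow [285.1 225.6] now [602.3  55.2  58.4]
scene blue [296.9 231.5] now [641.   64.6  65.4]
scene start [270.8 236.6] now [614.6   2.1  61.5]
top knob [221.4 218.7] now [573.5 173.4 136.6]
top red [279.4 228.4] now [562.5  48.1  63.3]
top yellow [276.1 211.9] now [601.2  56.3  59.1]
top blue [272.  194.9] now [640.   66.8  64.5]
top start [298.6 206.9] now [613.9   4.4  59.7]
```

View pics/end.png

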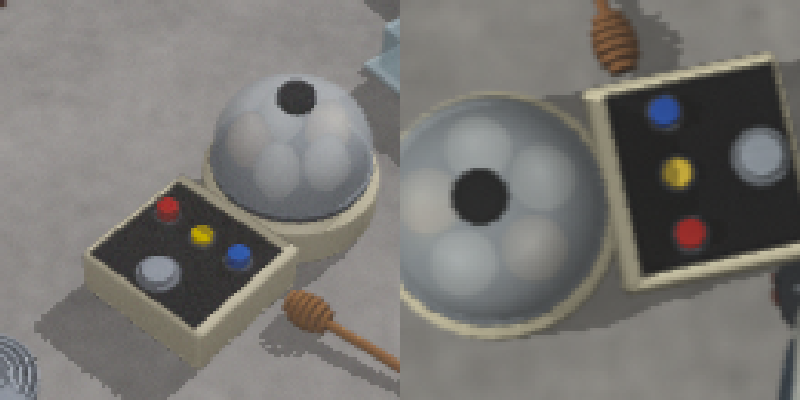

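Lid, yellow and start are visibly in, while red and blue are out. I'll do one averaged depth check against the original heights before handing in.

```bash
python3 - <<'E'
from m import *
from workcell import *
for n in SEED:
    f=[get_image(n) for _ in range(8)]; p=f[0][0]; d=np.mean([x[1] for x in f],0)
    q=np.load(n+"0.npz")
    for k in SEED[n]:
        z=[]
        for P,D in((q["p"],q["d"]),(p,d)):
            c,_=find(P,n,k);u,v=np.round(c).astype(int);s=np.s_[v-1:v+2,u-1:u+2]
            o,r=ray(n,c);z.append((o+r*D[s].mean())[2])
        print(n,k,np.round(z,1),"drop",round(z[0]-z[1],1))
print(get_obs()["t"])
E
```

```text
scene knob [150.3 138.7] drop 11.6
scene red [63.8 75.7] drop -11.9
scene yellow [65.  59.7] drop 5.3
scene blue [63.7 64. ] drop -0.4
scene start [67.1 61. ] drop 6.1
top knob [149.2 152. ] drop -2.8
top red [64.8 63.8] drop 1.1
top yellow [63.8 57.9] drop 5.9
top blue [63.1 78.2] drop -15.1
top start [64.7 73.5] drop -8.8
19.2667
```

The outliers are depth dropouts (no-reading pixels) in the averaging. The clean readings agree with the force evidence: yellow is in by about 6 mm, start by 6–7 mm, and the lid is home.

```bash
python3 -c "from workcell import close_job; print(close_job())"
```

```text
the job is handed in; nothing more can be done
None
```

I pressed the lid home, then the yellow key, then the start button fully in, in that order with about 10 N at most; red and blue stayed out, nothing else was touched, the arm finished clear, and I handed the job in at about 19 s.

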